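# Lift the recessed cover off a bin with a quarter-turn key

### The job

The grey bin's recessed cover has only a narrow slot to hold it by. Take the lifting key from its wooden stand, pass its crossbar down through the slot and give it a quarter turn so that it catches under the cover, then lift the cover off by the key and set it down flat on the rubber mat, lengthwise as the mat lies and with none of it over the mat's edge, not dropping it. Leave the key standing upright in the cover, still turned crosswise, and leave the other things on the bench alone.

Things in the scene. Friction and masses are not known exactly. Their poses are not given: they have to be found in the camera images.
- bin: Fixed grey painted open bin with steel end plates, 132 (x) x 182 (y) x 80 mm high. Origin: centre of its underside, on the bench. It stands on one side of the key stand and the mat on the other; the sides vary. Walls 8 mm; an inner ledge at 68 mm height carries the cover, whose top lies 4 mm below the bin's rim, with 3 mm play all round.
- cover: Loose recessed cover, 0.45 kg (varies): aluminium plate 110 (x) x 160 (y) x 8 mm on a dark skirt 30 mm deep (88 x 138 mm outside, walls 6 mm). Origin: centre of the skirt's underside; plate underside 30 mm, plate top 38 mm above it; z up. Starts in the bin, origin about 38 mm above the bench. Centre of mass on the slot's axis, about 10 mm below the plate's underside.
- cover_slot (a point): Centre of the mouth of the narrow slot through the middle of the cover, at the plate's top face; axes as the cover's. The slot is 56 mm along x and 16 mm along y. The space below it is clear for the key.
- key: Loose lifting key, steel with wooden handle, 0.16 kg (varies), 90 mm tall. Origin: centre of the crossbar's underside at its foot; z up the stem, x along crossbar and handle (parallel). Crossbar 46 x 10 x 10 mm, stem 10 mm thick; collar of 40 mm diameter, 24 to 30 mm above the origin, cannot pass the slot: with it on the cover, the crossbar is 6 mm below the plate and turns freely either way.
- key_grip (a point): Centre of the key's wooden handle, 70 mm above the key's origin, axes as the key's. Handle 80 mm long (x), 16 mm thick (y), 40 mm high, to be gripped across its thickness from above.
- key_stand: Fixed light-wood block 80 x 62 x 30 mm high with a slot 58 mm (x) by 18 mm (y), in which the key stands upright at first, its collar resting on the block (key origin 6 mm above the bench). Origin: centre of the block's underside.
- mat: Fixed dark rubber mat 190 (x) x 240 (y) x 4 mm thick, its long side along y. Origin: centre of its underside, on the bench.
- tape_measure: Bystander behind the key stand: green tape measure 32 x 70 x 54 mm; origin at the centre of its underside.
- block_plane: Bystander at the left of the work: small block plane 42 x 160 x 57 mm; origin at the centre of its underside.
Not all that is in view belongs to the job. Leave any purple look-alike of the key alone.

How it is judged:
By the outcome, as a careful person would: the job done as asked, in the order asked, and still so for the second after the job is handed in, with the robot touching nothing.
It also fails if it takes over 64 s, if anything falls off the work surface, if the arm or the gripper's body presses on something with over 40 N, if the wrist force passes 120 N, or if a joint passes its speed limit or range.

### The arm

A 6-joint arm with a two-finger parallel gripper is mounted at the origin on a cart in front of the work surface, level with it; the furniture and walls round the work are solid. World frame = base frame: x ahead of the robot, y to its left, z up, the work surface at z = 0. Lengths are in mm, angles in rad, forces in N, time in s.
With the tool pointing down it reaches from about 275 to 1000 mm from the base axis. Payload 8.4 kg.
Tool frame: the origin (TCP) lies between the finger pads; the fingertips stand r.finger_overhang ahead of it and the grasp point (between the pads) is the TCP (r.finger_overhang is the distance from the TCP to the fingertips, in mm); z points along the fingers, y is the line along which they close (so a half turn about z gives the same grasp; the last joint's range is limited). The gripper opens to 85 mm and grips with 20 to 120 N. Pads are 22 mm wide; open, the fingers measure 114 mm over their backs; the gripper's body (76 mm by 85 mm) begins 54 mm behind the grasp point. The pads swing forward as they close: fully open they stand 13 mm farther back than shut.
Start: joints at [1.309, 0.353, 1.633, -0, 1.155, -0.002], TCP at [160.553, 604.029, 250.281] pointing down, gripper open.
Joint ranges: [-2.63, 2.63], [-0.92, 2.1], [0.06, 2.66], [-1.3, 4.44], [0, 2.69], [-3.02, 3.02]. Speed limits (rad/s): [2.22, 2.22, 2.79, 3.14, 3.14, 3.14].

### API

Orientations are given as [roll, pitch, yaw] about the fixed x, y, z axes, in that order (R = Rz(yaw) Ry(pitch) Rx(roll)).
In Python, from rig import r, cams, sign_off gives the robot as it stands.
- The arm moves only by the shell command python3 -m crank 'ROWS' [FORCE]. ROWS is JSON, a list of rows, each a list of 7 numbers: the shift along the tool's x, y, z in m, then the turn, a rotation vector about the tool's x, y, z in rad, then the closure, from 0 (fully open) to 1 (shut). In form: [[dx, dy, dz, ax, ay, az, gripper], ...]. A call has 1 to 5 rows; each row is the pose to reach, as a shift and turn from the pose commanded when the call began, along the tool's axes at that moment; what a row does not reach only later rows make up. A row lasts 1/10 s, in which the tool goes at most 50 mm and 8.59 degrees, less where a joint would pass 70% of its speed; a pose out of reach is approached as far as the arm can. A call with a gripper value outside its range is refused whole. The fingers move at their own pace and stop on an object; FORCE is the grip in N (left out, the last holds). Time passes only in rows, so rows that repeat a pose let the fingers close. It gives the time, the measured TCP pose, the force, the opening and the grip force at its end, in the units of the state.
- r.sense(): the state, without advancing time (a new reading comes with each control period).
- cams.grab_frame(name): name is "scene" or "top"; returns a dict with "image" (480x640x3 uint8, red, green, blue), "fx", "fy", "cx", "cy" (pixels), "position" and "orientation" of the camera in the world. Camera axes: x right, y down, z forward; pixel columns grow to the right and rows downward; lengths in mm; the calibration is good to about 2 mm. A picture is of the moment at which its call begins. There is no depth.
- sign_off(): hands the job in; it is judged then, once.
The state is a dict: "clock": time; "qpos": joint angles; "qvel": joint speeds; "joint_efforts": joint torques, N m; "eef_pos": TCP position; "tcp_rot": TCP orientation; "contact_force": force on the tool from outside, world axes, zero at the start; "wrist_torque": the same for the moment, N m; "opening": opening from 0.0 (shut) to 1.0 (fully open); "grasp_force": force on a finger pad.
Only numpy, scipy, OpenCV 4.12 (cv2) and the standard library are available. Lean on these libraries where they do the work, as an engineer would, in place of code of your own. Each camera call takes 0.05 s, during which the arm holds its last target. There are 200 camera calls.

## Working session

There is one attempt and no reset: what is moved stays moved. The work goes in short steps, Python scripts to look and compute and a shell command to move; the robot and the scene stay as the last step left them, time stands still between calls to the robot, and variables do not carry over. Pictures are saved under pics/ and viewed, at most 10 in all, crops included, and the job is handed in when it is done.

```bash
ls; mkdir -p pics
python3 - <<'E'
from rig import r,cams
import cv2
print(r.sense(), r.finger_overhang)
for n in("top","scene"):
    f=cams.grab_frame(n); cv2.imwrite(f"pics/{n}0.png",f["image"][:,:,::-1]); print({k:v for k,v in f.items() if k!="image"})
E
```

```text
pics
{'clock': 0.0, 'qpos': array([ 1.30862571e+00,  3.53603057e-01,  1.63412172e+00,  1.72294476e-05,
        1.15521015e+00, -2.36582000e-03]), 'qvel': array([ 0.00014941,  0.00046937, -0.00166729, -0.00071798,  0.00102385,
        0.00018466]), 'joint_efforts': array([ 4.32937741e-04, -6.05246902e+01, -3.42071164e+01,  1.17306822e-04,
        9.28144902e-03, -5.56058495e-06]), 'eef_pos': array([160.41681402, 603.60316945, 249.59514303]), 'tcp_rot': array([-3.14025043e+00, -1.89290374e-05,  2.88178088e+00]), 'contact_force': array([-0.38570705,  0.62676913, -0.03825978]), 'wrist_torque': array([-0.01129323, -0.03546067, -0.01072117]), 'grasp_force': 0.0, 'opening': 1.0010333541487348} 19.0
{'fx': 532.6103494863681, 'fy': 532.6103494863681, 'cx': 325.86378159992285, 'cy': 233.72375820807443, 'position': array([ -45.72943234,  -11.54149713, 1107.70479131]), 'orientation': array([-2.55260982e+00,  2.52436636e-03, -1.26302372e+00])}
{'fx': 539.6458513570185, 'fy': 539.6458513570185, 'cx': 311.139378262936, 'cy': 232.91767363566925, 'position': array([-255.34561206, -465.11515583,  910.73162461]), 'orientation': array([-2.2184694 , -0.0180206 , -0.89513724])}
```

View pics/top0.png

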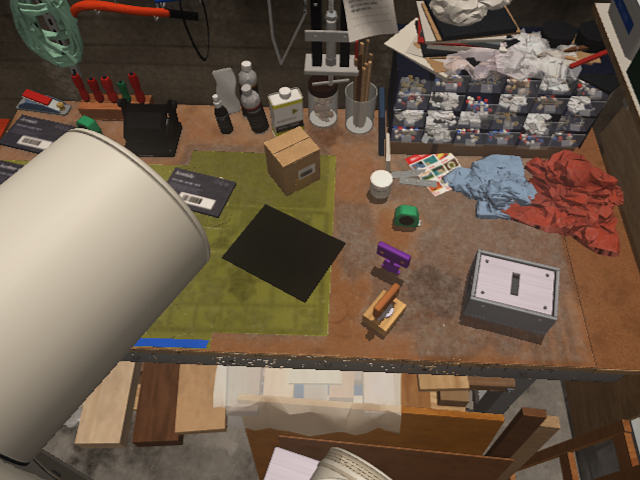

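View pics/scene0.png

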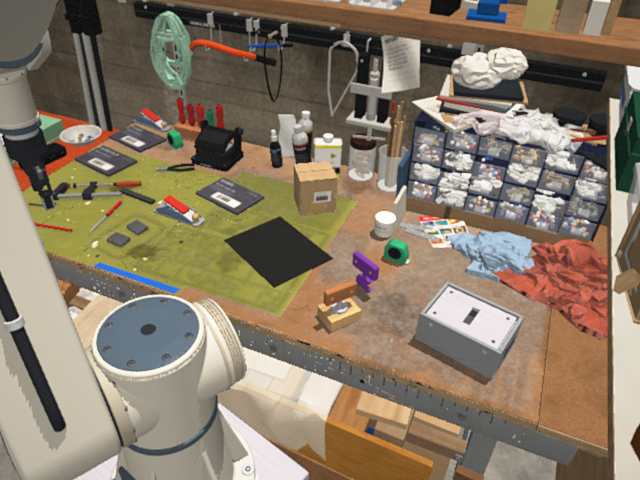

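The top view shows the mat at about (284,252), the stand and key at (385,308), the purple look-alike at (393,259), and the bin with its slot at (515,284). I'll enlarge these.

Run:
```python
import cv2,numpy as np
def mont(n,k,b,out):
    im=cv2.imread(f"pics/{n}0.png"); 
    A=[cv2.resize(im[y:y+h,x:x+w],None,fx=s,fy=s,interpolation=cv2.INTER_CUBIC) for x,y,w,h,s in(k,b)]
    for a,(x,y,w,h,s) in zip(A,(k,b)):
        for i in range(0,w,10): 
            cv2.line(a,(i*s,0),(i*s,6 if i%20 else 14),(0,255,255),1)
            if i%20==0: cv2.putText(a,str(x+i),(i*s+2,24),0,.4,(0,255,255),1)
        for i in range(0,h,10): 
            cv2.line(a,(0,i*s),(6 if i%20 else 14,i*s),(0,255,255),1)
            if i%20==0 and i: cv2.putText(a,str(y+i),(16,i*s+4),0,.4,(0,255,255),1)
    H=max(a.shape[0] for a in A)
    A=[cv2.copyMakeBorder(a,0,H-a.shape[0],0,0,0) for a in A]
    cv2.imwrite(out,np.hstack(A)); print(np.hstack(A).shape)
    g=cv2.cvtColor(im,cv2.COLOR_BGR2GRAY); 
    x0,y0,x1,y1=(215,200,350,305) if n=="top" else (220,212,335,290)
    m=np.zeros_like(g); m[y0:y1,x0:x1]=(g[y0:y1,x0:x1]<40)*255
    c=max(cv2.findContours(m,0,2)[0],key=cv2.contourArea); print(n,cv2.contourArea(c),cv2.approxPolyDP(c,6,True)[:,0].tolist(), cv2.boxPoints(cv2.minAreaRect(c)).tolist())
mont("top",(350,270,70,75,6),(455,240,110,110,3),"pics/mt.png")
mont("scene",(310,270,60,65,6),(410,275,120,110,3),"pics/ms.png")
```

```text
(450, 750, 3)
top 6178.5 [[265, 205], [222, 257], [305, 301], [344, 243]] [[221.7825927734375, 257.4026184082031], [255.52215576171875, 194.92196655273438], [344.54351806640625, 242.99349975585938], [310.803955078125, 305.4741516113281]]
(390, 720, 3)
scene 1.5 [[265, 277], [274, 286], [283, 281], [274, 286]] [[263.46551513671875, 283.52130126953125], [265.05242919921875, 276.77703857421875], [283.0, 281.0], [281.4130859375, 287.7442626953125]]
```

View pics/mt.png

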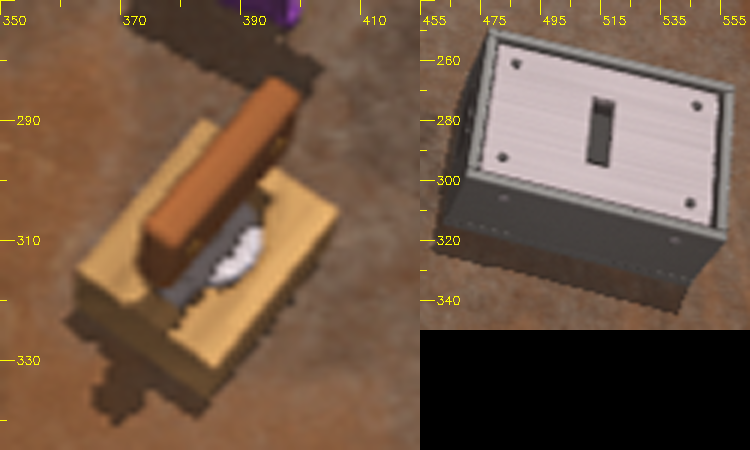

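View pics/ms.png

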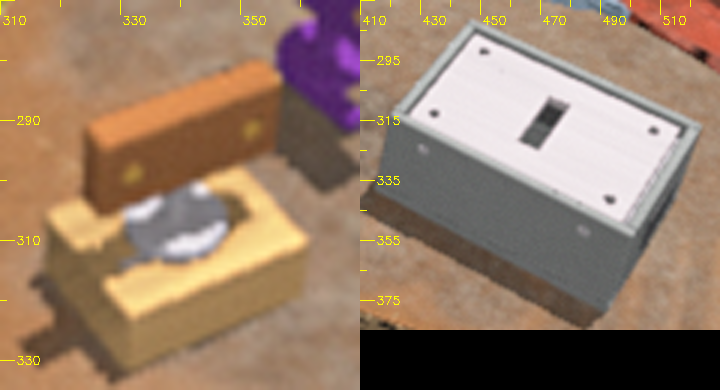

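In the top crop, the handle's top face is centred at about (387,296), the stand's top corners are near (384,290), (407,305), (385,331) and (363,315), and the slot is at (515.3,283.8). In the scene crop, the handle's top is at (340.5,287) and the slot at (471.7,315.7). Next I'll fit poses to these.

```bash
cat > h.py <<'E'
import numpy as np
from scipy.spatial.transform import Rotation as R
from scipy.optimize import least_squares
K={"top":(532.610,325.864,233.724,[-45.729,-11.541,1107.705],[-2.55260982,2.52436636e-03,-1.26302372]),
"scene":(539.646,311.139,232.918,[-255.3456,-465.115,910.7316],[-2.2184694,-0.0180206,-0.89513724])}
def proj(n,P):
    f,cx,cy,p,o=K[n]; q=(np.asarray(P,float)-p)@R.from_euler("xyz",o).as_matrix()
    return np.c_[f*q[:,0]/q[:,2]+cx,f*q[:,1]/q[:,2]+cy]
def ray(n,uv,z):
    f,cx,cy,p,o=K[n]; uv=np.atleast_2d(uv); d=np.c_[(uv[:,0]-cx)/f,(uv[:,1]-cy)/f,np.ones(len(uv))]@R.from_euler("xyz",o).as_matrix().T
    p=np.array(p); return (p+d*((z-p[2])/d[:,2])[:,None])[:,:2]
def fit(w,h,z,obs):  # obs {cam: corners cyclic}
    out=[]
    cs=np.array([[1,1],[-1,1],[-1,-1],[1,-1]])*[w/2,h/2]
    def pts(v,c): return np.c_[c@np.array([[np.cos(v[2]),np.sin(v[2])],[-np.sin(v[2]),np.cos(v[2])]])+v[:2],np.full(4,z)]
    best=None
    n0=list(obs)[0]; c0=ray(n0,np.mean(obs[n0],0),z)[0]
    for k in np.arange(-1.5,1.6,.3):
      def res(v):
        r=[]
        for n,o in obs.items():
            P=proj(n,pts(v,cs)); o=np.array(o)
            r.append(min(((P-np.roll(q,s,0)).ravel() for s in range(4) for q in (o,o[::-1])),key=lambda a:a@a))
        return np.concatenate(r)
      s=least_squares(res,[*c0,k])
      if best is None or s.cost<best.cost: best=s
    return best.x,np.sqrt(2*best.cost/len(best.fun))
E
python3 - <<'E'
from h import *
ct=lambda L:[(350+x/6,270+y/6) for x,y in L]; bt=lambda L:[(455+(x-420)/3,240+y/3) for x,y in L]
cs=lambda L:[(310+x/6,270+y/6) for x,y in L]; bs=lambda L:[(410+(x-360)/3,275+y/3) for x,y in L]
for nm,w,h,z,a,b in [
("handle",80,16,96,ct([(145,222),(272,77),(300,93),(172,240)]),cs([(85,128),(265,60),(280,75),(100,148)])),
("stand",80,62,30,ct([(205,118),(340,212),(212,367),(77,268)]),cs([(45,213),(127,318),(308,240),(243,168)])),
("bin",132,182,80,bt([(488,30),(733,88),(722,242),(467,178)]),bs([(475,22),(700,125),(632,235),(395,113)])),
("slot",56,16,76,bt([(595,97),(615,100),(607,166),(587,163)]),bs([(550,97),(570,103),(540,148),(520,142)])),
("mat",190,240,4,[(265,205),(222,257),(305,301),(344,243)],[(275,218),(225,243),(281,285),(331,257)])]:
    for o in({"top":a},{"scene":b},{"top":a,"scene":b}):
        v,e=fit(w,h,z,o); print(nm,list(o),v.round(3),round(e,2))
E
```

```text
handle ['top'] [ 4.85394e+02  2.36320e+01 -3.89000e-01] 1.04
handle ['scene'] [ 4.81474e+02  2.30120e+01 -3.71000e-01] 0.73
handle ['top', 'scene'] [ 4.83861e+02  2.36670e+01 -3.82000e-01] 1.04
stand ['top'] [ 4.85059e+02  2.27280e+01 -3.83000e-01] 0.09
stand ['scene'] [ 4.81494e+02  2.00930e+01 -4.49000e-01] 1.51
stand ['top', 'scene'] [ 4.83778e+02  2.18270e+01 -4.11000e-01] 1.29
bin ['top'] [ 6.07068e+02 -2.35049e+02  2.40000e-02] 0.75
bin ['scene'] [ 6.07066e+02 -2.35982e+02  1.60000e-02] 1.21
bin ['top', 'scene'] [ 6.07159e+02 -2.35518e+02  2.00000e-02] 1.03
slot ['top'] [ 6.09971e+02 -2.35792e+02  2.00000e-02] 0.42
slot ['scene'] [ 6.07369e+02 -2.35040e+02  6.00000e-02] 0.46
slot ['top', 'scene'] [ 6.08811e+02 -2.35258e+02  4.00000e-02] 0.6
mat ['top'] [ 5.80074e+02  2.98525e+02 -2.22000e-01] 1.13
mat ['scene'] [ 5.77554e+02  2.96459e+02 -1.42000e-01] 2.24
mat ['top', 'scene'] [ 5.79317e+02  2.97881e+02 -1.89000e-01] 2.31
```

```bash
cat > t.py <<'E'
import sys,numpy as np
from scipy.spatial.transform import Rotation as R
from rig import r
def to(x,y,z,yaw):
    s=r.sense(); Q=R.from_euler("xyz",s["tcp_rot"]); d=Q.inv().apply(np.array([x,y,z])-s["eef_pos"])/1000
    v=(Q.inv()*R.from_euler("xyz",[np.pi,0,yaw])).as_rotvec()
    print("shift",d.round(4),"rot",v.round(4),"dist",np.linalg.norm(d).round(3),"now",s["eef_pos"].round(1),s["tcp_rot"].round(3),"F",s["contact_force"].round(1),s["clock"])
if __name__=="__main__": to(*map(float,sys.argv[1:]))
E
python3 t.py 484 23 200 2.757
```

```text
shift [-0.4618 -0.478   0.0502] rot [-1.300e-03  1.000e-04  1.249e-01] dist 0.667 now [160.4 603.6 249.6] [-3.14   0.     2.882] F [-0.1 -0.7  0.2] 0.1
```

```bash
python3 -m crank '[[-0.02,-0.02,0,0,0,0,0],[-0.05,-0.052,0,0,0,0,0],[-0.085,-0.088,0,0,0,0.04,0],[-0.12,-0.124,0,0,0,0.08,0],[-0.155,-0.16,0.01,0,0,0.125,0]]' 40
python3 t.py 484 23 200 2.757
```

```text
clock: 0.6
eef_pos: [269.3, 409.7, 241.2]
tcp_rot: [3.14, 0.0, 2.756]
contact_force: [1.0, -0.2, -0.9]
opening: 1.001
grasp_force: 0.0
shift [-0.3445 -0.2775  0.0409] rot [ 0.0016  0.0005 -0.0012] dist 0.444 now [269.3 409.7 241.2] [3.14  0.    2.756] F [ 1.  -0.2 -0.9] 0.6
```

```bash
python3 -m crank '[[-0.036,-0.029,0,0,0,0,0],[-0.072,-0.058,0,0,0,0,0],[-0.108,-0.087,0,0,0,0,0],[-0.144,-0.116,0,0,0,0,0],[-0.18,-0.145,0.02,0,0,0,0]]'
python3 t.py 484 23 200 2.757
```

```text
clock: 1.1
eef_pos: [382.6, 208.3, 222.4]
tcp_rot: [3.138, 0.003, 2.757]
contact_force: [1.4, 0.2, -0.1]
opening: 0.998
grasp_force: 0.0
shift [-0.1634 -0.1338  0.0224] rot [0.0035 0.0029 0.    ] dist 0.212 now [382.6 208.3 222.4] [3.138e+00 3.000e-03 2.757e+00] F [ 1.4  0.2 -0.1] 1.1
```

```bash
python3 -m crank '[[-0.036,-0.029,0,0,0,0,0],[-0.072,-0.058,0,0,0,0,0],[-0.108,-0.087,0,0,0,0,0],[-0.14,-0.113,0,0,0,0,0],[-0.16,-0.129,0.02,0,0,0,0]]'
python3 t.py 484 23 150 2.757
python3 - <<'E'
from rig import cams
import cv2,numpy as np
a=[]
for n,x,y,w,h in (("top",335,240,100,110),("scene",290,235,100,110)):
    im=cams.grab_frame(n)["image"][:,:,::-1]; cv2.imwrite(f"pics/{n}1.png",im); a.append(cv2.resize(im[y:y+h,x:x+w],None,fx=4,fy=4,interpolation=2))
im=cv2.imread("pics/top1.png"); cv2.imwrite("pics/m1.png",np.hstack(a))
E
```

```text
clock: 1.6
eef_pos: [483.3, 27.2, 202.4]
tcp_rot: [3.14, 0.004, 2.755]
contact_force: [0.2, 0.5, -1.2]
opening: 1.0
grasp_force: 0.0
shift [-0.002  -0.0037  0.0524] rot [ 0.0016  0.0045 -0.0018] dist 0.053 now [483.3  27.2 202.4] [3.14  0.004 2.755] F [ 0.2  0.5 -1.2] 1.6
```

View pics/m1.png

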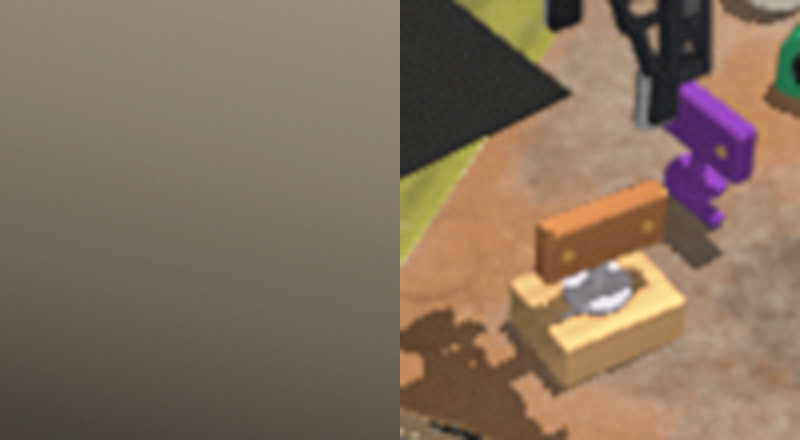

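The crop shows the gripper above the key, with the purple look-alike close behind. The top view is blocked by the arm. I'll check where the purple one is before descending.

Run:
```python
from h import *
print(ray("top",[(378,243),(411,262),(409,271),(377,253),(388,272)],80).round(), ray("top",[(388,275)],0).round())
print(ray("scene",[(360,252),(378,272)],85).round())
```

```text
[[619.  77.]
 [593.  -6.]
 [569.  -7.]
 [593.  73.]
 [552.  37.]] [[591.  39.]]
[[622.  67.]
 [588.  -7.]]
```

```bash
python3 -m crank '[[-0.002,-0.004,0.03,0.0016,0.0045,0,0.4],[-0.002,-0.004,0.06,0.0016,0.0045,0,0.4],[-0.002,-0.004,0.09,0.0016,0.0045,0,0.4],[-0.002,-0.004,0.11,0.0016,0.0045,0,0.4],[-0.002,-0.004,0.124,0.0016,0.0045,0,0.4]]'
python3 t.py 484 23 78 2.757
```

```text
clock: 2.2
eef_pos: [479.7, 25.9, 75.4]
tcp_rot: [-3.139, -0.007, 2.757]
contact_force: [-0.2, -0.8, -0.0]
opening: 0.596
grasp_force: 0.0
shift [-0.005  -0.0011 -0.0027] rot [-0.0024 -0.0067  0.0002] dist 0.006 now [479.7  25.9  75.4] [-3.139 -0.007  2.757] F [-0.2 -0.8 -0. ] 2.2
```

```bash
python3 -m crank '[[0,0,0,0,0,0,0.4],[0,0,0,0,0,0,0.7],[0,0,0,0,0,0,0.75],[0,0,0,0,0,0,0.8],[0,0,0,0,0,0,0.85]]' 20
python3 t.py 484 23 78 2.757
```

```text
clock: 2.7
eef_pos: [481.6, 25.4, 77.7]
tcp_rot: [-3.141, -0.003, 2.757]
contact_force: [-0.4, 2.0, 6.7]
opening: 0.181
grasp_force: 22.4
shift [-0.0031 -0.0013 -0.0003] rot [-0.0007 -0.003  -0.0004] dist 0.003 now [481.6  25.4  77.7] [-3.141e+00 -3.000e-03  2.757e+00] F [-0.4  2.   6.7] 2.7
```

```bash
python3 -m crank '[[0,0,0,0,0,0,1],[0,0,0,0,0,0,1],[0,0,-0.01,0,0,0,1],[0,0,-0.03,0,0,0,1],[0,0,-0.06,0,0,0,1]]' 80
python3 -m crank '[[0,0,-0.03,0,0,0,1],[0,0,-0.06,0,0,0,1],[0,0,-0.09,0,0,0,1],[0,0,-0.09,0,0,0,1]]'
python3 t.py 608 -235 215 3.17
```

```text
clock: 3.2
eef_pos: [479.9, 25.0, 136.8]
tcp_rot: [-3.139, -0.007, 2.757]
contact_force: [0.4, 0.4, -1.7]
opening: 0.178
grasp_force: 77.9
clock: 3.6
eef_pos: [483.7, 25.2, 231.1]
tcp_rot: [3.14, 0.002, 2.757]
contact_force: [0.2, 0.6, -1.7]
opening: 0.175
grasp_force: 77.9
shift [-0.2128 -0.1945  0.0162] rot [ 0.0008  0.0021 -0.4133] dist 0.289 now [483.7  25.2 231.1] [3.140e+00 2.000e-03 2.757e+00] F [ 0.2  0.6 -1.7] 3.6
```

```bash
python3 -m crank '[[-0.03,-0.028,0,0,0,-0.06,1],[-0.065,-0.06,0,0,0,-0.14,1],[-0.1,-0.092,0,0,0,-0.22,1],[-0.135,-0.124,0,0,0,-0.3,1],[-0.165,-0.15,0,0,0,-0.38,1]]'
python3 t.py 608 -235 215 3.17
```

```text
clock: 4.1
eef_pos: [578.4, -178.1, 225.6]
tcp_rot: [3.141, -0.006, 3.139]
contact_force: [0.7, 0.7, -1.3]
opening: 0.179
grasp_force: 78.1
shift [-0.0298 -0.0569  0.0104] rot [ 0.0002 -0.0057 -0.0306] dist 0.065 now [ 578.4 -178.1  225.6] [ 3.141 -0.006  3.139] F [ 0.7  0.7 -1.3] 4.1
```

```bash
python3 -m crank '[[-0.012,-0.02,0,0,-0.003,-0.01,1],[-0.025,-0.045,0.005,0,-0.006,-0.02,1],[-0.03,-0.057,0.01,0,-0.006,-0.025,1],[-0.03,-0.057,0.01,0,-0.006,-0.025,1],[-0.03,-0.057,0.01,0,-0.006,-0.025,1]]'
python3 t.py 608 -235 215 3.165
python3 - <<'E'
from rig import cams,r
import cv2,numpy as np
a=[]
for n,x,y,w,h in (("top",455,210,100,140),("scene",410,250,100,140)):
    im=cams.grab_frame(n)["image"][:,:,::-1]; cv2.imwrite(f"pics/{n}2.png",im); a.append(cv2.resize(im[y:y+h,x:x+w],None,fx=4,fy=4,interpolation=2))
cv2.imwrite("pics/m2.png",np.hstack(a)); print(r.sense()["eef_pos"])
E
```

```text
clock: 4.6
eef_pos: [607.0, -232.2, 215.3]
tcp_rot: [3.14, -0.001, -3.122]
contact_force: [1.0, -0.8, -1.7]
opening: 0.177
grasp_force: 78.2
shift [-0.0009 -0.0028  0.0003] rot [ 0.0013 -0.0008 -0.0037] dist 0.003 now [ 607.  -232.2  215.3] [ 3.140e+00 -1.000e-03 -3.122e+00] F [ 1.  -0.8 -1.7] 4.6
[ 607.44154864 -231.79248098  216.08620053]
```

View pics/m2.png

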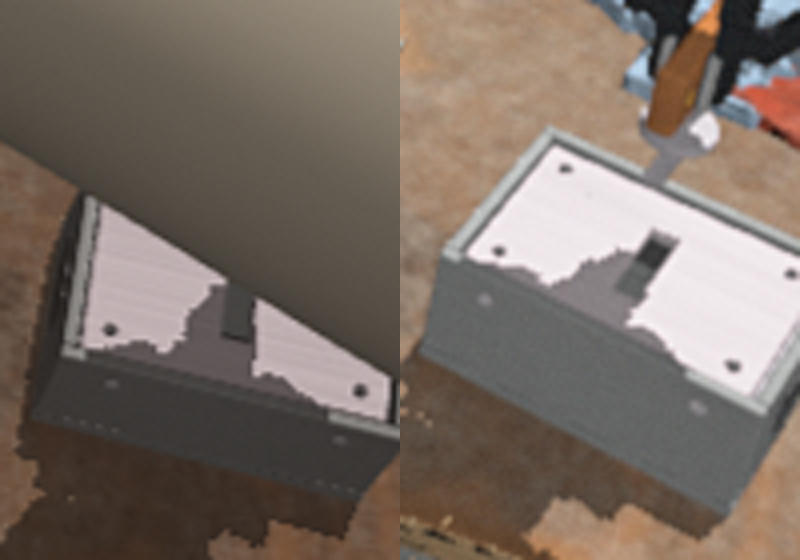

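The scene crop (right) shows the key hanging over the far part of the cover, with its collar at about (480,282) px. The slot is visible around (475,315). I'll overlay the key's model to measure how it sits in the hand.

Run:
```python
from h import *
import cv2
im=cv2.imread("pics/scene2.png"); x0,y0,w,h,s=455,245,66,100,6
c=cv2.resize(im[y0:y0+h,x0:x0+w],None,fx=s,fy=s,interpolation=2); d=c.copy()
tcp=np.array([607.3,-232,215.6]); yaw=-3.122+np.pi
Rz=R.from_euler("z",yaw)
def line(P,col,cl=False):
    q=((proj("scene",tcp-[0,0,72]+Rz.apply(P))-[x0,y0]+.5)*s).astype(int); cv2.polylines(d,[q],cl,col,1)
for hx,hy,z0,z1,col in((40,8,50,90,(0,255,255)),(23,5,0,10,(0,255,0))):
    for z in(z0,z1): line([[a*hx,b*hy,z] for a,b in((1,1),(-1,1),(-1,-1),(1,-1))],col,True)
    for a,b in((1,1),(-1,1),(-1,-1),(1,-1)): line([[a*hx,b*hy,z0],[a*hx,b*hy,z1]],col)
t=np.linspace(0,6.28,40)
for z in(24,30): line(np.c_[20*np.cos(t),20*np.sin(t),0*t+z],(255,0,255),True)
for n,v in(("o",[0,0,0]),("+x",[10,0,0]),("+z",[0,0,10])): print(n,proj("scene",[tcp+v]))
cv2.imwrite("pics/ov.png",np.hstack([c,d]))
```

```text
o [[484.13353523 265.67618481]]
+x [[486.24533783 263.18389214]]
+z [[485.19945291 261.84035942]]
```

View pics/ov.png

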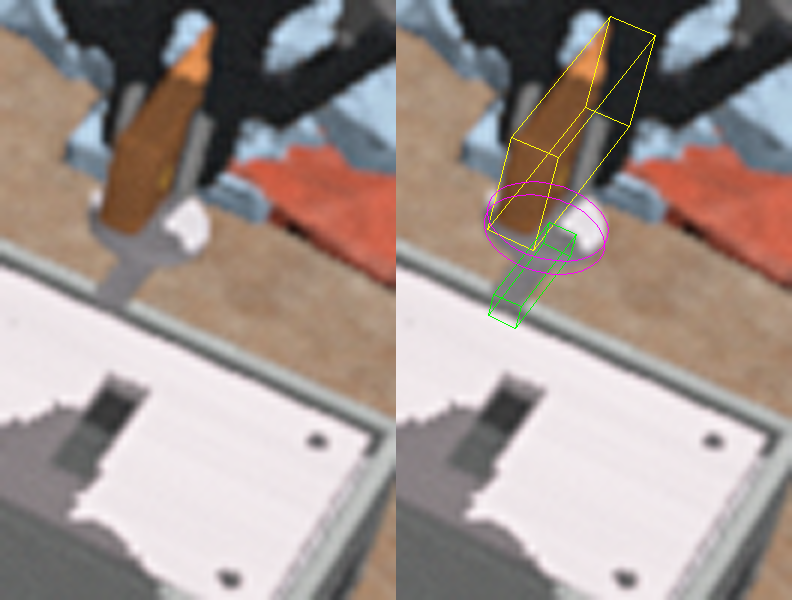

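The overlay matches within 1–2 px. The key's collar agrees with the model, and the key sits 0–4 mm along +x in the hand. I'll aim the TCP at x 607, y −235.3 and insert slowly while watching the force.

```bash
python3 t.py 607 -235.3 155 3.165; python3 -m crank '[[0,-0.0035,0.02,0,0,-0.003,1],[0,-0.0035,0.04,0,0,-0.003,1],[0,-0.0035,0.055,0,0,-0.003,1],[0,-0.0035,0.06,0,0,-0.003,1],[0,-0.0035,0.06,0,0,-0.003,1]]'
python3 t.py 607 -235.3 150 3.165
```

```text
shift [ 0.0006 -0.0035  0.0611] rot [ 0.0007  0.0006 -0.0027] dist 0.061 now [ 607.4 -231.8  216.1] [ 3.141e+00  1.000e-03 -3.121e+00] F [-0.1  0.6 -2.4] 4.7
clock: 5.2
eef_pos: [607.8, -235.8, 155.6]
tcp_rot: [3.141, 0.0, -3.118]
contact_force: [0.4, -0.7, -1.2]
opening: 0.178
grasp_force: 78.2
shift [0.0008 0.0005 0.0056] rot [0.0007 0.0001 0.0003] dist 0.006 now [ 607.8 -235.8  155.6] [ 3.141  0.    -3.118] F [ 0.4 -0.7 -1.2] 5.2
```

Crossbar foot is now about 8 mm above the mouth. A close look before inserting.

Run:
```python
from rig import cams
import cv2
im=cams.grab_frame("scene")["image"][:,:,::-1]; cv2.imwrite("pics/scene3.png",im)
cv2.imwrite("pics/m3.png",cv2.resize(im[270:345,430:525],None,fx=8,fy=8,interpolation=2))
```

```text
(no output)
```

View pics/m3.png

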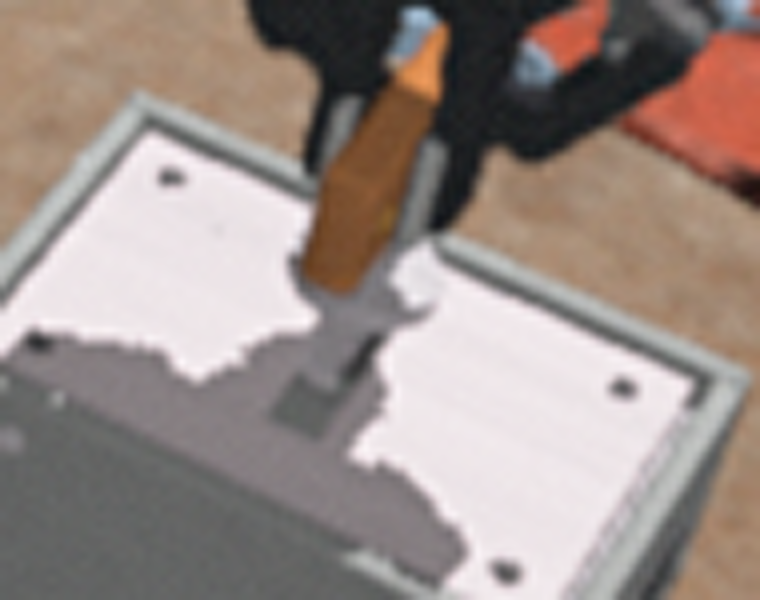

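The picture shows the crossbar's near end at about (325,382) in the crop, just over the slot, whose near edge runs (270,415)–(318,438). The crossbar is about 3.5 mm too far +x and about 1.5 mm too far −y, so I'll correct that while lowering.

```bash
python3 -m crank '[[0.0035,0.0015,0,0,0,0,1],[0.0035,0.0015,0.004,0,0,0,1],[0.0035,0.0015,0.008,0,0,0,1],[0.0035,0.0015,0.012,0,0,0,1],[0.0035,0.0015,0.014,0,0,0,1]]'
python3 t.py 604 -234.2 123 3.165
```

```text
clock: 5.75
eef_pos: [604.4, -235.0, 141.5]
tcp_rot: [3.141, 0.001, -3.118]
contact_force: [-0.0, -0.4, -2.9]
opening: 0.177
grasp_force: 78.2
shift [0.0004 0.0008 0.0185] rot [ 0.0004  0.0007 -0.0003] dist 0.019 now [ 604.4 -235.   141.5] [ 3.141e+00  1.000e-03 -3.118e+00] F [-0.  -0.4 -2.9] 5.75
```

Already below the mouth with no contact. Continue.

```bash
python3 -m crank '[[0,0,0.003,0,0,0,1],[0,0,0.006,0,0,0,1],[0,0,0.009,0,0,0,1],[0,0,0.012,0,0,0,1],[0,0,0.013,0,0,0,1]]'
python3 -m crank '[[0,0,0.001,0,0,0,1],[0,0,0.002,0,0,0,1],[0,0,0.003,0,0,0,1]]'
```

```text
clock: 6.25
eef_pos: [604.4, -234.9, 128.6]
tcp_rot: [3.141, 0.001, -3.118]
contact_force: [-0.1, 1.0, -1.4]
opening: 0.178
grasp_force: 78.2
clock: 6.55
eef_pos: [604.7, -235.0, 126.1]
tcp_rot: [3.141, 0.001, -3.118]
contact_force: [0.7, 0.6, -1.0]
opening: 0.178
grasp_force: 78.2
```

```bash
python3 -m crank '[[0,0,0.001,0,0,0,1],[0,0,0.002,0,0,0,1],[0,0,0.002,0,0,0,1]]'
python3 -m crank '[[0,0,0.001,0,0,0,1],[0,0,0.001,0,0,0,1]]'; python3 t.py 604.5 -235 123 1.594
```

```text
clock: 6.85
eef_pos: [604.6, -235.0, 124.0]
tcp_rot: [3.141, 0.001, -3.118]
contact_force: [-0.7, 0.4, -0.5]
opening: 0.175
grasp_force: 78.5
clock: 7.05
eef_pos: [604.7, -235.0, 123.9]
tcp_rot: [3.141, 0.001, -3.118]
contact_force: [-2.3, 1.3, 4.9]
opening: 0.176
grasp_force: 79.4
shift [ 0.0003 -0.      0.0009] rot [1.3000e-03 1.1000e-03 1.5708e+00] dist 0.001 now [ 604.7 -235.   123.9] [ 3.141e+00  1.000e-03 -3.118e+00] F [-2.3  1.3  4.9] 7.05
```

Collar touches at TCP z≈124. Now raise 1 mm and make the quarter turn, pivoting about the stem (about 3 mm along −x of the tool).

```bash
python3 -m crank '[[0,0,-0.002,0,0,0,1],[0,0.0004,-0.002,0,0,0.13,1],[-0.0001,0.0008,-0.002,0,0,0.26,1],[-0.0002,0.0011,-0.002,0,0,0.39,1],[-0.0004,0.0015,-0.002,0,0,0.52,1]]'
python3 t.py 607.5 -232 126 1.594
```

```text
clock: 7.55
eef_pos: [605.0, -233.5, 125.0]
tcp_rot: [3.141, 0.001, 2.639]
contact_force: [0.2, 0.6, -2.5]
opening: 0.176
grasp_force: 78.2
shift [-0.0015  0.0025 -0.001 ] rot [1.2000e-03 4.0000e-04 1.0454e+00] dist 0.003 now [ 605.  -233.5  125. ] [3.141e+00 1.000e-03 2.639e+00] F [ 0.2  0.6 -2.5] 7.55
```

```bash
python3 -m crank '[[0,0.0004,0,0,0,0.13,1],[-0.0001,0.0008,0,0,0,0.26,1],[-0.0002,0.0011,0,0,0,0.39,1],[-0.0004,0.0015,0,0,0,0.52,1],[-0.0004,0.0015,0,0,0,0.52,1]]'
python3 t.py 607.5 -232 126 1.594
```

```text
clock: 8.05
eef_pos: [606.1, -232.3, 125.0]
tcp_rot: [3.14, 0.0, 2.123]
contact_force: [-0.3, -1.2, -2.0]
opening: 0.176
grasp_force: 78.2
shift [-0.0005  0.0014 -0.001 ] rot [1.200e-03 1.000e-04 5.289e-01] dist 0.002 now [ 606.1 -232.3  125. ] [3.14  0.    2.123] F [-0.3 -1.2 -2. ] 8.05
```

```bash
python3 -m crank '[[0,0.0004,0,0,0,0.13,1],[-0.0001,0.0008,0,0,0,0.26,1],[-0.0002,0.0011,0,0,0,0.39,1],[-0.0004,0.0015,0,0,0,0.53,1],[-0.0004,0.0015,0,0,0,0.53,1]]' 115
python3 -m crank '[[0,0,-0.002,0,0,0,1],[0,0,-0.004,0,0,0,1],[0,0,-0.006,0,0,0,1],[0,0,-0.008,0,0,0,1],[0,0,-0.01,0,0,0,1]]'
```

```text
clock: 8.55
eef_pos: [607.6, -231.9, 125.0]
tcp_rot: [3.14, -0.0, 1.596]
contact_force: [0.4, 0.4, -1.0]
opening: 0.175
grasp_force: 112.3
clock: 9.05
eef_pos: [607.0, -231.7, 134.6]
tcp_rot: [3.142, -0.001, 1.596]
contact_force: [-0.0, -0.3, -7.5]
opening: 0.17
grasp_force: 112.2
```

The wrist force rose to about 7 N, so the cover is up. I'll lift high enough to clear the look-alike, and refine the mat's pose meanwhile.

```bash
python3 -m crank '[[0,0,-0.008,0,0,0,1],[0,0,-0.02,0,0,0,1],[0,0,-0.035,0,0,0,1],[0,0,-0.05,0,0,0,1],[0,0,-0.065,0,0,0,1]]'
python3 -m crank '[[0,0,-0.02,0,0,0,1],[0,0,-0.04,0,0,0,1],[0,0,-0.055,0,0,0,1],[0,0,-0.063,0,0,0,1],[0,0,-0.065,0,0,0,1]]'
python3 - <<'E'
from h import *
import cv2
from rig import cams
for n,x0,y0,x1,y1 in(("top",215,200,352,306),("scene",215,205,340,295)):
    g=cv2.imread(f"pics/{n}0.png").max(2); m=np.zeros_like(g); m[y0:y1,x0:x1]=(g[y0:y1,x0:x1]<60)*255
    c=max(cv2.findContours(m,0,1)[0],key=cv2.contourArea); P=c[:,0].astype(float); 
    k=cv2.approxPolyDP(c,8,True)[:,0].astype(float); print(n,len(k),cv2.contourArea(c))
    W=ray(n,P,4); rect=cv2.minAreaRect(W.astype(np.float32)); print(rect)
    if len(k)==4:
        L=[]
        for i in range(4):
            a,b=k[i],k[(i+1)%4]; u=(b-a)/np.linalg.norm(b-a); d=(P-a)@u; e=np.abs((P-a)@[-u[1],u[0]])
            s=P[(d>6)&(d<np.linalg.norm(b-a)-6)&(e<4)]; vx,vy,x,y=cv2.fitLine(s.astype(np.float32),1,0,.01,.01).ravel(); L.append(np.cross([x,y,1],[x+vx,y+vy,1]))
        C=[np.cross(L[i-1],L[i]) for i in range(4)]; C=[(q/q[2])[:2] for q in C]
        print(np.round(C,1).tolist(),fit(190,240,4,{n:C})); w=ray(n,C,4); print(w.round(1).tolist(),[np.linalg.norm(w[i]-w[i-1]).round(1) for i in range(4)])
E
```

```text
clock: 9.55
eef_pos: [607.7, -232.0, 202.1]
tcp_rot: [3.139, 0.0, 1.595]
contact_force: [0.5, 0.2, -6.8]
opening: 0.172
grasp_force: 112.2
clock: 10.05
eef_pos: [607.7, -232.1, 266.4]
tcp_rot: [3.139, 0.0, 1.595]
contact_force: [-0.3, -0.0, -7.4]
opening: 0.175
grasp_force: 112.6
top 4 6272.0
((579.41943359375, 298.07080078125), (238.69302368164062, 189.92904663085938), 77.00547790527344)
[[265.0, 204.1], [221.6, 257.3], [304.5, 301.5], [344.6, 243.0]] (array([ 5.79874996e+02,  2.98635207e+02, -2.25205894e-01]), np.float64(0.730277906674166))
[[696.6, 392.7], [514.5, 434.3], [462.8, 204.5], [643.8, 162.2]] [np.float64(236.5), np.float64(186.8), np.float64(235.6), np.float64(185.8)]
scene 4 3736.5
((575.7516479492188, 297.52117919921875), (235.60708618164062, 185.3589324951172), 76.92659759521484)
[[279.4, 217.0], [224.8, 240.4], [273.9, 286.5], [331.0, 258.0]] (array([ 5.76769154e+02,  2.98411165e+02, -2.28584561e-01]), np.float64(1.168153360441032))
[[690.7, 390.0], [512.5, 430.8], [460.8, 205.3], [638.7, 163.6]] [np.float64(232.3), np.float64(182.8), np.float64(231.3), np.float64(182.7)]
```

```bash
python3 t.py 579 301.5 266 1.348; python3 -m crank '[[0.01,0,0,0,0,0,1],[0.03,-0.001,0,0,0,0.02,1],[0.055,-0.003,0,0,0,0.05,1],[0.085,-0.004,0,0,0,0.08,1],[0.115,-0.006,0,0,0,0.11,1]]'
python3 t.py 579 301.5 266 1.348
```

```text
shift [ 5.341e-01 -1.590e-02  1.000e-04] rot [2.900e-03 1.000e-04 2.468e-01] dist 0.534 now [ 607.7 -232.1  266.4] [3.139 0.    1.595] F [-0.3 -0.  -7.4] 10.05
clock: 10.55
eef_pos: [597.7, -115.4, 263.8]
tcp_rot: [-3.141, -0.001, 1.483]
contact_force: [0.6, 0.2, -6.3]
opening: 0.177
grasp_force: 112.3
shift [ 0.4137 -0.0552 -0.0018] rot [-0.001  -0.0009  0.1351] dist 0.417 now [ 597.7 -115.4  263.8] [-3.141e+00 -1.000e-03  1.483e+00] F [ 0.6  0.2 -6.3] 10.55
```

```bash
python3 -m crank '[[0.03,-0.004,0,0,0,0.02,1],[0.06,-0.008,0,0,0,0.04,1],[0.09,-0.012,0,0,0,0.06,1],[0.12,-0.016,0,0,0,0.08,1],[0.15,-0.02,0,0,0,0.1,1]]'
python3 t.py 579 301.5 266 1.348
```

```text
clock: 11.05
eef_pos: [590.5, 35.9, 263.9]
tcp_rot: [-3.141, -0.0, 1.384]
contact_force: [0.3, -0.5, -7.9]
opening: 0.171
grasp_force: 112.4
shift [ 0.2588 -0.0606 -0.0019] rot [-0.0009 -0.0003  0.0361] dist 0.266 now [590.5  35.9 263.9] [-3.141 -0.     1.384] F [ 0.3 -0.5 -7.9] 11.05
```

```bash
python3 -m crank '[[0.03,-0.004,0,0,0,0.02,1],[0.06,-0.008,0,0,0,0.035,1],[0.09,-0.013,0,0,0,0.035,1],[0.12,-0.018,0,0,0,0.035,1],[0.15,-0.023,0,0,0,0.035,1]]'
python3 t.py 579 301.5 266 1.348
```

```text
clock: 11.55
eef_pos: [595.5, 187.4, 263.9]
tcp_rot: [-3.141, 0.0, 1.35]
contact_force: [-0.1, 0.5, -6.8]
opening: 0.17
grasp_force: 112.4
shift [ 0.1077 -0.0411 -0.0021] rot [-0.0009  0.0003  0.0019] dist 0.115 now [595.5 187.4 263.9] [-3.141  0.     1.35 ] F [-0.1  0.5 -6.8] 11.55
```

```bash
python3 -m crank '[[0.03,-0.011,0,0,0,0,1],[0.06,-0.023,0,0,0,0.002,1],[0.085,-0.033,0,0,0,0.002,1],[0.1,-0.039,0,0,0,0.002,1],[0.107,-0.041,0,0,0,0.002,1]]'
python3 -m crank '[[0,0,0.015,0,0,0,1],[0,0,0.04,0,0,0,1],[0,0,0.07,0,0,0,1],[0,0,0.095,0,0,0,1],[0,0,0.11,0,0,0,1]]'
python3 -m crank '[[0,0,0,0,0,0,1],[0,0,0,0,0,0,1]]'
python3 t.py 579 301.5 100 1.348
python3 - <<'E'
from rig import cams
import cv2,numpy as np
a=[]
for n,x,y,w,h in (("top",205,175,150,140),("scene",205,155,150,140)):
    im=cams.grab_frame(n)["image"][:,:,::-1]; cv2.imwrite(f"pics/{n}4.png",im); a.append(cv2.resize(im[y:y+h,x:x+w],(396,370),interpolation=2) if n=="top" else cv2.resize(im[y:y+h,x:x+w],(396,370),interpolation=2))
cv2.imwrite("pics/m4.png",np.hstack(a))
E
```

```text
clock: 12.05
eef_pos: [579.1, 300.6, 264.2]
tcp_rot: [-3.141, 0.0, 1.349]
contact_force: [0.4, -0.5, -7.3]
opening: 0.173
grasp_force: 112.5
clock: 12.55
eef_pos: [579.1, 296.9, 151.8]
tcp_rot: [-3.14, 0.003, 1.347]
contact_force: [-1.1, -0.8, -7.9]
opening: 0.172
grasp_force: 112.4
clock: 12.75
eef_pos: [580.7, 298.7, 155.4]
tcp_rot: [3.14, -0.0, 1.347]
contact_force: [0.8, 1.0, -7.1]
opening: 0.169
grasp_force: 112.8
shift [ 0.0024 -0.0024  0.0554] rot [ 0.0013 -0.0005 -0.0008] dist 0.056 now [580.7 298.7 155.4] [ 3.14  -0.     1.347] F [ 0.8  1.  -7.1] 12.75
```

View pics/m4.png

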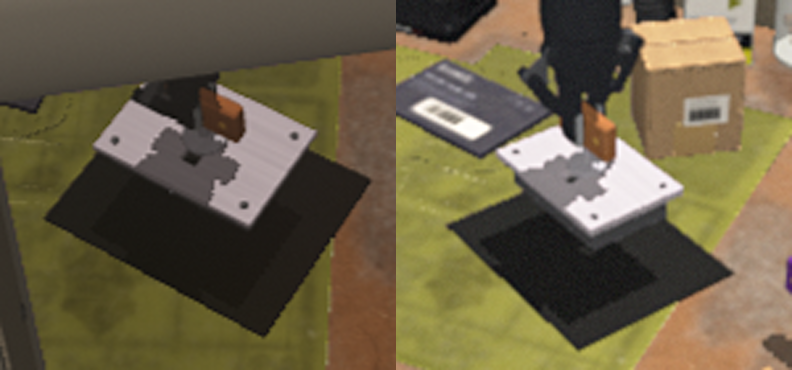

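The cover hangs level over the mat, with visible corners at crop (93,145), (250,228) and (317,130) in the top view, and (590,235) and (683,188) in the scene view. I'll check its yaw and centre.

Run:
```python
from h import *
t=[(205+x/2.64,175+y/2.643) for x,y in((93,145),(250,228),(317,130))]
s=[(205+(x-396)/2.64,155+y/2.643) for x,y in((497,150),(590,235),(683,188))]
for n,c in(("top",t),("scene",s)):
    w=ray(n,c,101.5); print(n,w.round(1).tolist(),"centre",((w[0]+w[2])/2).round(1),"yaw long",np.arctan2(*(w[0]-w[1])[::-1])-np.pi/2,"short",np.arctan2(*(w[2]-w[1])[::-1]),[np.linalg.norm(w[i]-w[1]).round(1) for i in(0,2)])
```

```text
top [[545.3, 384.3], [507.5, 227.3], [618.7, 204.2]] centre [582.  294.2] yaw long -0.2364325808445542 short -0.20427597991206803 [np.float64(161.5), np.float64(113.6)]
scene [[545.9, 385.6], [503.4, 225.4], [614.9, 205.4]] centre [580.4 295.5] yaw long -0.259363919192626 short -0.17784879060983216 [np.float64(165.7), np.float64(113.4)]
```

```bash
python3 -m crank '[[0.0024,-0.0024,0.01,0,0,0,1],[0.0024,-0.0024,0.025,0,0,0,1],[0.0024,-0.0024,0.038,0,0,0,1],[0.0024,-0.0024,0.047,0,0,0,1],[0.0024,-0.0024,0.052,0,0,0,1]]'
python3 -m crank '[[0,0,0.001,0,0,0,1],[0,0,0.002,0,0,0,1],[0,0,0.003,0,0,0,1],[0,0,0.004,0,0,0,1],[0,0,0.005,0,0,0,1]]'
```

```text
clock: 13.35
eef_pos: [577.8, 301.6, 101.4]
tcp_rot: [-3.141, 0.001, 1.348]
contact_force: [0.1, 0.2, -6.9]
opening: 0.175
grasp_force: 113.0
clock: 13.85
eef_pos: [578.7, 302.1, 98.5]
tcp_rot: [3.14, -0.001, 1.348]
contact_force: [0.1, 0.3, -6.9]
opening: 0.175
grasp_force: 112.9
```

```bash
python3 -m crank '[[0,0,0.001,0,0,0,1],[0,0,0.002,0,0,0,1],[0,0,0.003,0,0,0,1],[0,0,0.003,0,0,0,1]]'
```

```text
clock: 14.25
eef_pos: [579.1, 302.3, 95.7]
tcp_rot: [3.139, -0.001, 1.348]
contact_force: [0.4, 0.3, -1.3]
opening: 0.173
grasp_force: 113.4
```

```bash
python3 -m crank '[[0,0,0.001,0,0,0,1],[0,0,0.002,0,0,0,1],[0,0,0.003,0,0,0,1],[0,0,0.004,0,0,0,1],[0,0,0.0045,0,0,0,1]]'
python3 -m crank '[[0,0,0.001,0,0,0,1],[0,0,0.001,0,0,0,1]]'
```

```text
clock: 14.75
eef_pos: [578.5, 302.0, 90.5]
tcp_rot: [3.141, -0.0, 1.348]
contact_force: [0.5, -0.8, -1.0]
opening: 0.168
grasp_force: 113.4
clock: 14.95
eef_pos: [578.6, 302.0, 90.0]
tcp_rot: [3.14, -0.001, 1.348]
contact_force: [-0.6, -0.7, 1.9]
opening: 0.169
grasp_force: 114.3
```

Collar is down on the cover. Relax the grip, open and retreat.

```bash
python3 -m crank '[[0,0,0,0,0,0,0.82],[0,0,0,0,0,0,0.78],[0,0,0,0,0,0,0.7],[0,0,0,0,0,0,0.5],[0,0,0,0,0,0,0.4]]' 20
python3 -m crank '[[0,0,0,0,0,0,0.4],[0,0,-0.015,0,0,0,0.4],[0,0,-0.04,0,0,0,0.4],[0,0,-0.08,0,0,0,0.4],[0,0,-0.12,0,0,0,0.4]]'
python3 -m crank '[[0,0,-0.04,0,0,0,0.4],[0,-0.03,-0.07,0,0,0,0.4],[0,-0.07,-0.1,0,0,0,0.4],[0,-0.11,-0.1,0,0,0,0.4],[0,-0.15,-0.1,0,0,0,0.4]]'
python3 - <<'E'
from rig import cams
import cv2,numpy as np
a=[]
for n,x,y,w,h in (("top",205,175,150,140),("scene",205,165,150,140)):
    im=cams.grab_frame(n)["image"][:,:,::-1]; cv2.imwrite(f"pics/{n}5.png",im); a.append(cv2.resize(im[y:y+h,x:x+w],(396,370),interpolation=2))
cv2.imwrite("pics/m5.png",np.hstack(a))
E
```

```text
clock: 15.45
eef_pos: [578.6, 302.0, 89.7]
tcp_rot: [3.14, -0.001, 1.348]
contact_force: [-0.7, -0.3, 0.8]
opening: 0.6
grasp_force: 0.0
clock: 15.95
eef_pos: [578.1, 301.8, 211.7]
tcp_rot: [3.141, -0.0, 1.348]
contact_force: [1.4, -0.4, -0.6]
opening: 0.605
grasp_force: 0.0
clock: 16.45
eef_pos: [431.0, 335.5, 311.9]
tcp_rot: [3.138, -0.003, 1.347]
contact_force: [-0.6, 1.5, -0.5]
opening: 0.598
grasp_force: 0.0
```

View pics/m5.png

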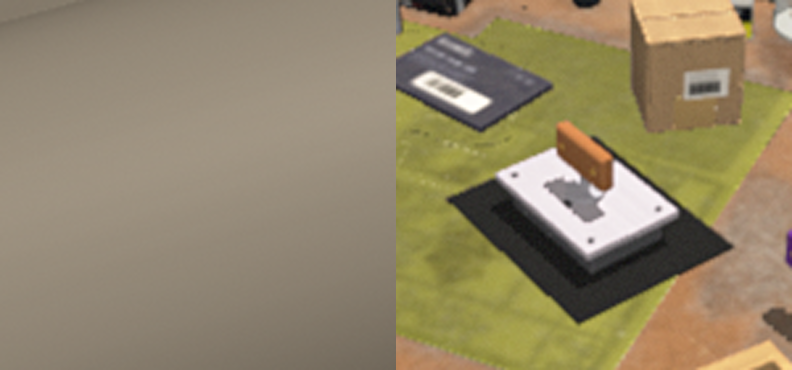

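The scene view shows the cover flat on the mat, aligned and inside its edges. The key stands upright and crosswise at about (585,160) in the crop, and the gripper is clear.

```bash
python3 -c "
from rig import sign_off; print(sign_off())"
```

```text
the job is handed in; nothing more can be done
None
```

I lifted the cover off the bin by the key and set it flat on the mat, lengthwise and inside the edges. The key is standing upright and crosswise in the cover, and the job was handed in at about 16.5 s; no verdict came back.

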